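Check-weigh and pack fastener tins into a divided crate

ROBOT

A 7-joint arm with a two-finger parallel gripper is mounted at the origin on the work surface. World frame = base frame: x ahead of the robot, y to its left, z up, the work surface at z = 0. Lengths are in m, angles in degrees, forces in N, time in s.
With the tool pointing down it reaches from about 0.4 to 0.85 m from the base axis. Payload 10.4 kg.
Tool frame: the origin (TCP) lies between the finger pads; the fingertips stand r.tip_extent ahead of it and the grasp point (between the pads) is the TCP (r.tip_extent is the distance from the TCP to the fingertips, in m); z points along the fingers, y is the line along which they close (so a half turn about z gives the same grasp; the last joint's range is limited). The gripper opens to 87 mm and grips with 3 to 60 N. Pads are 19 mm wide; open, the fingers measure 117 mm over their backs; the gripper's body (75 mm by 190 mm) begins 51 mm behind the grasp point.
Start: joints at [-76.123, 19.034, -3.707, 83.658, 1.238, 77.344, -5.071], TCP at [0.164, 0.603, 0.219] pointing down, gripper open.
Joint ranges: [-148.97, 148.97], [-28.65, 121.19], [-84.17, 76.75], [9.2, 138.47], [-72.65, 252.65], [3.7, 117.97], [-149.18, 149.18]. Speed limits (degrees/s): [127.2, 127.2, 159.86, 159.86, 180, 180, 180].

INTERFACE

Orientations are given as [roll, pitch, yaw] about the fixed x, y, z axes, in that order (R = Rz(yaw) Ry(pitch) Rx(roll)).
In Python, from bench import r gives the robot as it stands. The module is installed in compiled form; this text tells all that it offers.
- The arm moves only by the shell command python3 -m handwheel 'ROWS' [FORCE]. ROWS is a JSON object of lists of equal length, an entry for each row: "gripper": the closure, from -1 (fully open) to 1 (shut); "offset": the shift along the world's x, y, z in mm, a list of three; "yaw": the turn about the world's z in rad. In form: {"gripper": [gripper, ...], "offset": [[x, y, z], ...], "yaw": [yaw, ...]}. A call has 1 to 10 rows; each row shifts and turns the commanded pose from where the row before left it; what a row does not reach is not made up. A row lasts 1/8 s, in which the tool goes at most 62.5 mm and 10.7 degrees, less where a joint would pass 70% of its speed; a pose out of reach is approached as far as the arm can. A call with a gripper value outside its range is refused whole. The fingers move at their own pace and stop on an object; FORCE is the grip in N (left out, the last holds). Time passes only in rows, so rows that do not move let the fingers close. It gives the time, the measured TCP pose, the force, the opening and the grip force at its end, in the units of the state.
- r.get_obs(): the state, without advancing time (a new reading comes with each control period).
- r.grab_frame(name): name is "scene" or "top" or "wrist"; returns a dict with "img" (420x560x3 uint8, red, green, blue), "vfov" (degrees; the focal length in pixels is half the picture's height over the tangent of half this angle, whatever the lens; pixels are square), "cx", "cy" (the principal point, pixels), "rvec" (rotation vector, rad) and "tvec" (3), from world to camera coordinates, as OpenCV has them; the wrist camera has in their place "hand_eye" (4x4, takes a point from camera to tool coordinates, whose origin is the TCP and whose axes are the flange's). Camera axes: x right, y down, z forward; pixel columns grow to the right and rows downward; lengths in m; the calibration is good to about 2 mm. The wrist camera is an equidistant fisheye: a pixel r from the principal point sees the ray r / f radians off the axis. A picture is of the moment at which its call begins: read the wrist's pose just before it. There is no depth.
- r.sign_off(): hands the job in; it is judged then, once.
The state is a dict: "time_s": time; "qpos": joint angles; "dq": joint speeds; "joint_efforts": joint torques, N m; "ee_pos": TCP position; "ee_rot": TCP orientation; "force": force on the tool from outside, world axes, zero at the start; "wrist_torque": the same for the moment, N m; "width": finger opening in m; "grip_force": force on a finger pad.
Only numpy, scipy, OpenCV 4.12 (cv2) and the standard library are available. Lean on these libraries where they do the work, as an engineer would, in place of code of your own. Each camera call takes 0.05 s, during which the arm holds its last target. There are 200 camera calls.

TASK

Check-weigh the slim canister by setting it gently upright in the centre of the scale's pan and letting go until it settles, and afterwards pack it upright in an empty cell of the green crate. Slide the two loose wide tins across the counter, without lifting or tipping them, through the crate's open front, so that in the end every cell holds exactly one upright item standing fully inside, nothing sticking out past the front. Leave the tin that is already packed where it is and do not disturb the other things on the counter.

Things in the scene. Friction and masses are not known exactly. Their poses are not given: they have to be found in the camera images.
- tin_a: Wide plain steel tin, a closed upright cylinder 90 mm in diameter and 80 mm high, 0.4 to 0.8 kg, too wide to grip; origin at the centre of its underside, z up. One of the two wide tins standing loose on the counter in front of the crate.
- tin_b: Wide plain steel tin, a closed upright cylinder 90 mm in diameter and 80 mm high, 0.4 to 0.8 kg, too wide to grip; origin at the centre of its underside, z up. The other loose wide tin, identical to tin_a.
- tin_packed: Wide plain steel tin, a closed upright cylinder 90 mm in diameter and 80 mm high, 0.4 to 0.8 kg, too wide to grip; origin at the centre of its underside, z up. Identical to the others, but already packed in one of the four cells at the start; it stays there.
- canister: Slim steel canister, a closed upright cylinder 56 mm in diameter and 130 mm high, about 0.5 kg, standing in a row with the two loose wide tins; origin at the centre of its underside, z up.
- crate: Green steel divided crate, fixed, no floor. Four cells in a row along its y, 110 x 110 mm inside, open on top and at the front (-x, to the robot). Walls 60 mm high, 6 mm thick: back, two ends, three dividers. Origin on the counter, mid-row, at half the cells' depth: open front at x = -55 mm, inside of back wall at +55 mm. A flat black disc on the counter (look only) marks each empty cell.
- scale: Grey sprung parts scale, fixed on the counter at the right: housing 150 x 150 x 35 mm, origin at the centre of its underside; above it the round steel pan.
- pan_top (a point): Centre of the upper face of the scale's round pan, 130 mm in diameter, 6 mm thick, 60 mm above the counter when empty; it sinks with the load.
- scale_pan (a joint): How far the pan is pressed down, m: 0 empty, about 0.008 under the canister, 0.014 at its stop.
- cell0 (a point): Centre of crate cell 0 at counter level (cell 0 is leftmost seen from the robot, +y; cell 3 rightmost); axes as the crate's; cells are 116 mm apart.
- cell1 (a point): Centre of crate cell 1 at counter level (cell 0 is leftmost seen from the robot, +y; cell 3 rightmost); axes as the crate's; cells are 116 mm apart.
- cell2 (a point): Centre of crate cell 2 at counter level (cell 0 is leftmost seen from the robot, +y; cell 3 rightmost); axes as the crate's; cells are 116 mm apart.
- cell3 (a point): Centre of crate cell 3 at counter level (cell 0 is leftmost seen from the robot, +y; cell 3 rightmost); axes as the crate's; cells are 116 mm apart.
- spanner: Bystander, not to be disturbed: open-ended steel spanner lying flat at the left, pointing away from the robot, about 15 mm thick; its origin lies in the tool, at its underside.
- oil: Bystander, not to be disturbed: grey bottle with black cap, 60 mm across, 170 mm high, standing left of the crate; origin at its underside.
- carton: Bystander, not to be disturbed: cardboard carton 60 x 120 x 60 mm high, behind the scale; origin at its underside.
- jar: Bystander, not to be disturbed: clear jar with steel lid, 64 mm across, 80 mm high, standing at the left; origin at its underside.

How it is judged (in metres and radians):
On the way:
1. The canister stands upright, centred (within 15 mm) and let go on the scale's pan, and the pan has settled under it (horizontal distance between canister and pan_top below 0.015 m and angle between canister's own z axis and vertical below 0.1 rad and value of joint scale_pan above 0.004 m and contact force between canister and scale above 1 N and contact force between the fingers and canister below 0.05 N and contact force between the arm and scale below 0.05 N and linear speed of canister below 0.02 m/s), for 0.5 s.
At the end, for the whole second after the job is handed in: Each of the four cells holds one item (item's axis within 42 mm of the cell's centre); both wide tins, the packed tin and the canister stand upright (within 0.1 rad) on the counter (underside below 8 mm), at rest (below 0.02 m/s), wholly behind the crate's open front (within 4 mm) (horizontal distance between any of tin_a, tin_b, canister, tin_packed and cell0 below 0.042 m and horizontal distance between any of tin_a, tin_b, canister, tin_packed and cell1 below 0.042 m and horizontal distance between any of tin_a, tin_b, canister, tin_packed and cell2 below 0.042 m and horizontal distance between any of tin_a, tin_b, canister, tin_packed and cell3 below 0.042 m and x of each of tin_a, tin_b, tin_packed in the frame of crate above -0.014 m and height (world z) of each of tin_a, tin_b, canister, tin_packed below 0.008 m and angle between each of tin_a, tin_b, canister, tin_packed's own z axis and vertical below 0.1 rad and linear speed of each of tin_a, tin_b, canister, tin_packed below 0.02 m/s and x of canister in the frame of crate above -0.031 m); the robot touches nothing.
It fails at once if A bystander (spanner, oil bottle, carton or jar) was moved more than 30 mm (distance of any of spanner, oil, carton, jar from where it was at the start of the episode above 0.03 m).
It fails at once if The tin that was already packed was moved more than 25 mm (distance of tin_packed from where it was at the start of the episode above 0.025 m).
It fails at once if The scale took a blow or load over 30 N (contact force between anything else and scale above 30 N).
It fails at once if A wide tin was tipped (over 0.35 rad) (angle between any of tin_a, tin_b's own z axis and vertical above 0.35 rad).
It fails at once if A wide tin was lifted off the counter (over 25 mm) instead of slid (height (world z) of any of tin_a, tin_b above 0.025 m).
It also fails if it takes over 72 s, if anything falls off the work surface, if the arm or the gripper's body presses on something with over 40 N, if the wrist force passes 120 N, or if a joint passes its speed limit or range.

## Working session

There is one attempt and no reset: what is moved stays moved. The work goes in short steps, Python scripts to look and compute and a shell command to move; the robot and the scene stay as the last step left them, time stands still between calls to the robot, and variables do not carry over. Pictures are saved under pics/ and viewed, at most 10 in all, crops included, and the job is handed in when it is done.

```bash
mkdir -p pics
cat > h.py <<'E'
import numpy as np, cv2
from bench import r
def cam(n):
    f=r.grab_frame(n); h=f["img"].shape[0]; f["f"]=h/2/np.tan(np.radians(f["vfov"]/2)); return f
def ray(f,u,v,z):
    R=cv2.Rodrigues(np.array(f["rvec"],float))[0]; t=np.array(f["tvec"],float).ravel()
    d=R.T@np.array([(u-f["cx"])/f["f"],(v-f["cy"])/f["f"],1]); c=-R.T@t
    return (c+d*(z-c[2])/d[2])
E
python3 - <<'E'
from h import *
o=r.get_obs(); print({k:np.round(v,3) for k,v in o.items()}, r.tip_extent)
for n in("top","scene"):
    f=cam(n); cv2.imwrite(f"pics/{n}0.png",f["img"][...,::-1]); print(n,{k:np.round(f[k],3) for k in f if k!="img"})
E
```

```text
{'time_s': np.float64(0.0), 'qpos': array([-76.123,  19.071,  -3.708,  83.706,   1.241,  77.342,  -5.068]), 'dq': array([-0.012,  0.048, -0.067, -0.028,  0.086, -0.027, -0.034]), 'joint_efforts': array([ 1.0000e-03, -6.2327e+01,  2.5000e-02, -3.8989e+01, -6.1000e-02,
        4.0000e-02,  0.0000e+00]), 'ee_pos': array([0.163, 0.603, 0.218]), 'ee_rot': array([-1.79921e+02,  6.00000e-03,  1.64834e+02]), 'force': array([ 0.02 ,  0.567, -0.362]), 'wrist_torque': array([ 0.003, -0.069, -0.033]), 'grip_force': np.float64(0.0), 'width': np.float64(0.087)} 0.019
top {'vfov': np.float64(57.651), 'cx': np.float64(275.133), 'cy': np.float64(209.822), 'rvec': array([ 2.123, -2.152,  0.147]), 'tvec': array([0.017, 0.543, 0.884]), 'f': np.float64(381.585)}
scene {'vfov': np.float64(42.018), 'cx': np.float64(277.755), 'cy': np.float64(217.143), 'rvec': array([ 1.504,  2.353, -0.658]), 'tvec': array([ 0.235, -0.395,  1.586]), 'f': np.float64(546.811)}
```

View pics/top0.png

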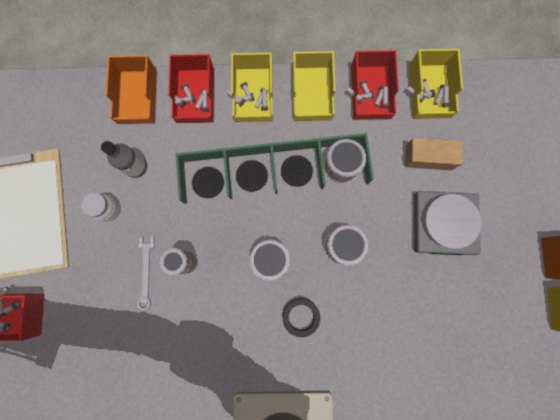

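View pics/scene0.png

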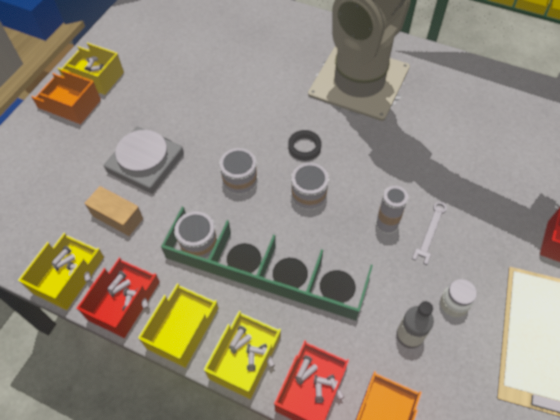

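The top view shows the canister at (174,262), loose tins at (270,260) and (348,246), and the packed tin at (346,158) in cell 3. The black discs of cells 0–2 are at (208,182), (252,176) and (297,171), and the pan is at (453,221). The scene view agrees: the spanner lies close to the canister, on its left, and there is a black ring in front of the tins.

Run:
```python
from h import *
f=cam("top"); g=f["img"].astype(int).mean(2)
def blob(u,v,rad,m):
    k=np.zeros(m.shape,np.uint8); cv2.circle(k,(u,v),rad,1,-1)
    n,l,s,c=cv2.connectedComponentsWithStats((m&(k>0)).astype(np.uint8)); i=1+np.argmax(s[1:,4]); return c[i],s[i]
for n,u,v,rad,z in [("can",174,262,12,.13),("tA",270,260,22,.08),("tB",348,246,22,.08),("packed",346,158,22,.08),("c0",208,182,20,0),("c1",252,176,20,0),("c2",297,171,20,0)]:
    c,s=blob(u,v,rad,g<(g[v,u]+25)); p=ray(f,*c,z); e=ray(f,s[0],c[1],z)-ray(f,s[0]+s[2],c[1],z); print(n,np.round(c,1),s[2:],p.round(4),np.linalg.norm(e).round(3))
hsv=cv2.cvtColor(f["img"],cv2.COLOR_RGB2HSV)
c,s=blob(453,221,40,g>g[221,453]-15); print("pan",c,s,ray(f,*c,.06).round(4))
m=((hsv[...,0]>60)&(hsv[...,0]<90)&(hsv[...,1]>90)).astype(np.uint8); print("crate",cv2.minAreaRect(cv2.findNonZero(m)))
for u,v in [(145,303),(147,240),(140,243),(154,243),(300,317),(130,160),(95,205)]: print(u,v,ray(f,u,v,0.015 if v!=317 else .03).round(3))
w=cam("scene")
for n,u,v,z in [("can",396,194,.13),("tA",311,178,.08),("tB",238,162,.08),("c0",338,286,0),("c1",291,273,0),("c2",244,258,0),("pan",141,152,.06)]: print(n,ray(w,u,v,z).round(4))
```

```text
can [172.4 261.2] [ 18  18 245] [0.4212 0.2311 0.13  ] 0.039
tA [269.1 259.6] [ 31  32 780] [0.4229 0.0241 0.08  ] 0.071
tB [347.9 244.5] [ 32  32 783] [ 0.4549 -0.1561  0.08  ] 0.073
packed [346.4 156.8] [ 30  29 703] [ 0.6616 -0.1611  0.08  ] 0.071
c0 [207.6 182.1] [ 32  31 764] [0.624  0.1826 0.    ] 0.082
c1 [251.3 175.5] [ 31  31 749] [0.6396 0.0701 0.    ] 0.08
c2 [296.3 170.5] [ 32  30 758] [ 0.6508 -0.0456  0.    ] 0.082
pan [453.58056156 220.97580994] [ 427  194   55   54 2315] [ 0.5078 -0.4095  0.06  ]
crate ((320.0, 161.0), (0.0, 0.0), 0.0)
145 303 [0.324 0.327 0.015]
147 240 [0.476 0.328 0.015]
140 243 [0.469 0.345 0.015]
154 243 [0.469 0.31  0.015]
300 317 [ 0.289 -0.046  0.03 ]
130 160 [0.681 0.379 0.015]
95 205 [0.566 0.463 0.015]
can [0.4171 0.2321 0.13  ]
tA [0.4234 0.0288 0.08  ]
tB [ 0.4537 -0.1534  0.08  ]
c0 [0.6228 0.1854 0.    ]
c1 [0.638  0.0736 0.    ]
c2 [ 0.649 -0.044  0.   ]
pan [ 0.5153 -0.401   0.06  ]
```

```bash
python3 -m handwheel '{"gripper":[-1,-1,-1,-1,-1,-1,-1,-1,-1,-1],"offset":[[20,-30,0],[28,-42,0],[28,-42,0],[28,-42,0],[28,-42,0],[28,-42,0],[28,-42,0],[28,-42,0],[25,-33,0],[15,-15,0]],"yaw":[0,0,0,0,0,0,0,0,0,0]}' 25
python3 - <<'E'
from h import *
o=r.get_obs(); f=r.grab_frame("wrist"); print(o["ee_pos"],o["ee_rot"],f["vfov"],f["cx"],f["cy"]); print(np.round(f["hand_eye"],3)); cv2.imwrite("pics/w1.png",f["img"][...,::-1])
E
```

```text
time_s: 1.45
ee_pos: [0.4207, 0.229, 0.2187]
ee_rot: [180.0, 0.0, 164.7]
force: [0.0, 0.8, -0.0]
width: 0.0871
grip_force: 0.0
[0.42073301 0.22898861 0.2186945 ] [1.79986831e+02 1.32065420e-02 1.64665071e+02] 65.70646984690485 283.7058230146987 210.36216097885935
[[ 0.001 -0.957 -0.29   0.08 ]
 [ 1.     0.001  0.    -0.001]
 [ 0.    -0.29   0.957 -0.167]
 [ 0.     0.     0.     1.   ]]
```

View pics/w1.png

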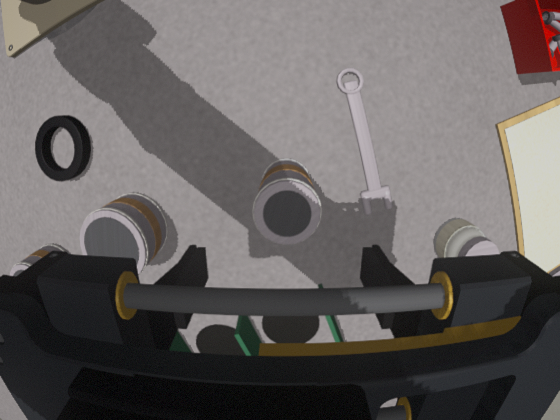

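The wrist view shows the canister lid at (287,211), centred laterally between the fingers at columns 197 and 370; the spanner is clear at the right.

```bash
cat >> h.py <<'E'
from scipy.spatial.transform import Rotation as Ro
def wrist(f,o,u,v,z):
    fl=210/np.tan(np.radians(f["vfov"]/2)); dx,dy=u-f["cx"],v-f["cy"]; q=np.hypot(dx,dy); a=q/fl
    d=np.array([np.sin(a)*dx/q,np.sin(a)*dy/q,np.cos(a)]); H=np.array(f["hand_eye"])
    R=Ro.from_euler("xyz",o["ee_rot"],degrees=True).as_matrix(); p=R@H[:3,3]+o["ee_pos"]; d=R@H[:3,:3]@d
    return p+d*(z-p[2])/d[2]
E
python3 - <<'E'
from h import *
o=r.get_obs(); f=r.grab_frame("wrist")
for u,v,z in [(287,211,.13),(113,241,.08)]: print(wrist(f,o,u,v,z).round(4))
E
```

```text
[0.4213 0.2292 0.13  ]
[0.4185 0.0281 0.08  ]
```

```bash
python3 -m handwheel '{"gripper":[-1,-1,-1,-1,1,1,1,1,1,1],"offset":[[0,0,-35],[0,0,-45],[0,0,-30],[0,0,-14],[0,0,0],[0,0,0],[0,0,0],[0,0,0],[0,0,30],[0,0,55]],"yaw":[0,0,0,0,0,0,0,0,0,0]}' 25
```

```text
time_s: 2.8
ee_pos: [0.4179, 0.2302, 0.1786]
ee_rot: [-179.8, -0.2, 164.8]
force: [0.4, 0.6, -4.5]
width: 0.0554
grip_force: 25.0
```

```bash
python3 -m handwheel '{"gripper":[1,1,1,1,1,1,1,1,1,1],"offset":[[0,-10,40],[3,-40,17],[10,-60,0],[10,-60,0],[10,-60,0],[10,-60,0],[10,-60,0],[10,-60,0],[10,-60,0],[5,-50,0]],"yaw":[0,0,0,0,0,0,0,0,0,0]}' 
python3 -m handwheel '{"gripper":[1,1,1,1,1,1],"offset":[[5,-48,0],[5,-40,0],[5,-30,0],[5,-20,0],[2,-8,0],[0,0,0]],"yaw":[0,0,0,0,0,0]}'
python3 - <<'E'
from h import *
o=r.get_obs(); f=r.grab_frame("wrist"); print(o["ee_pos"]); cv2.imwrite("pics/w2.png",f["img"][...,::-1])
E
```

```text
time_s: 4.05
ee_pos: [0.4974, -0.2907, 0.2363]
ee_rot: [-180.0, -0.0, 164.8]
force: [0.5, 0.3, -3.5]
width: 0.0555
grip_force: 25.0
time_s: 4.8
ee_pos: [0.5193, -0.4346, 0.2361]
ee_rot: [180.0, -0.1, 164.8]
force: [-0.4, 0.7, -5.0]
width: 0.0551
grip_force: 25.0
[ 0.51934559 -0.43455718  0.23607933]
```

View pics/w2.png

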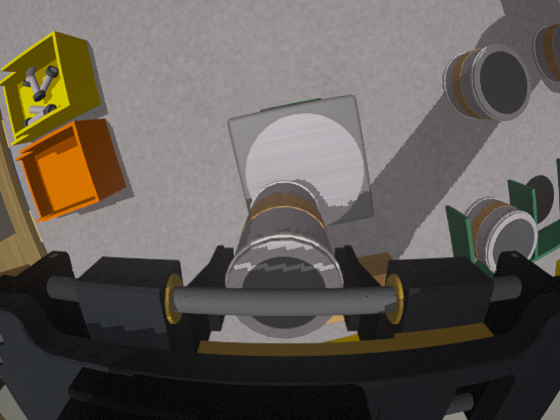

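The wrist view shows the canister held over the far side of the pan. The pan rim is visible at the left (246,165), top (304,112) and right (362,170).

Run:
```python
from h import *
o=r.get_obs(); f=r.grab_frame("wrist"); g=cv2.cvtColor(f["img"],cv2.COLOR_RGB2GRAY).astype(int)
m=(abs(g-g[140,304])<18).astype(np.uint8); m[:100]=0; m[185:]=0
n,l,s,c=cv2.connectedComponentsWithStats(m); i=l[140,304]; print(s[i])
P=[]
for v in range(s[i][1]+3,170,3):
    x=np.where(l[v]==i)[0]
    for u in (x[0],x[-1]): P.append(wrist(f,o,u,v,.06)[:2])
P=np.array(P); A=np.c_[2*P,np.ones(len(P))]; q=np.linalg.lstsq(A,(P**2).sum(1),rcond=None)[0]
print(q[:2],np.sqrt(q[2]+q[0]**2+q[1]**2),o["ee_pos"])
```

```text
[ 245  113  118   72 6733]
[ 0.50759387 -0.40911056] 0.06316946319320804 [ 0.51958383 -0.43403853  0.23629065]
```

```bash
python3 -m handwheel '{"gripper":[1,1,1,1,1,1,1,1,1],"offset":[[-6,13,-20],[-6,12,-30],[0,0,-20],[0,0,-3],[0,0,-2],[0,0,-2],[0,0,-2],[0,0,-2],[0,0,0]],"yaw":[0,0,0,0,0,0,0,0,0]}'
```

```text
time_s: 6.02
ee_pos: [0.5075, -0.4097, 0.1555]
ee_rot: [180.0, -0.0, 164.8]
force: [0.2, 0.4, -4.2]
width: 0.0556
grip_force: 25.0
```

```bash
python3 -m handwheel '{"gripper":[1,1,1,1,1,1],"offset":[[0,0,-1],[0,0,-1],[0,0,-1],[0,0,-1],[0,0,-1],[0,0,0]],"yaw":[0,0,0,0,0,0]}'
```

```text
time_s: 6.78
ee_pos: [0.5076, -0.4098, 0.1507]
ee_rot: [180.0, 0.0, 164.8]
force: [0.7, 0.2, -1.8]
width: 0.0555
grip_force: 25.0
```

```bash
python3 -m handwheel '{"gripper":[1,1,1,-1,-1,-1,-1,-1,-1,-1],"offset":[[0,0,-1],[0,0,-1],[0,0,-1],[0,0,0],[0,0,0],[0,0,0],[0,0,0],[0,0,0],[0,0,0],[0,0,0]],"yaw":[0,0,0,0,0,0,0,0,0,0]}' 
python3 -m handwheel '{"gripper":[-1,-1,-1,-1,-1],"offset":[[0,0,0],[0,0,20],[0,0,40],[0,0,40],[0,0,0]],"yaw":[0,0,0,0,0]}'
python3 - <<'E'
from h import *
f=cam("top"); cv2.imwrite("pics/t2.png",f["img"][...,::-1])
o=r.get_obs(); f=r.grab_frame("wrist"); print(o["ee_pos"]); cv2.imwrite("pics/w3.png",f["img"][...,::-1])
E
```

```text
time_s: 8.02
ee_pos: [0.5075, -0.4098, 0.1476]
ee_rot: [180.0, -0.0, 164.8]
force: [-0.1, -0.4, -0.5]
width: 0.0872
grip_force: 0.0
time_s: 8.65
ee_pos: [0.5083, -0.4113, 0.2525]
ee_rot: [-179.9, 0.3, 164.8]
force: [-1.3, 0.7, -0.5]
width: 0.0869
grip_force: 0.0
[ 0.50792075 -0.41057283  0.25016031]
```

View pics/w3.png

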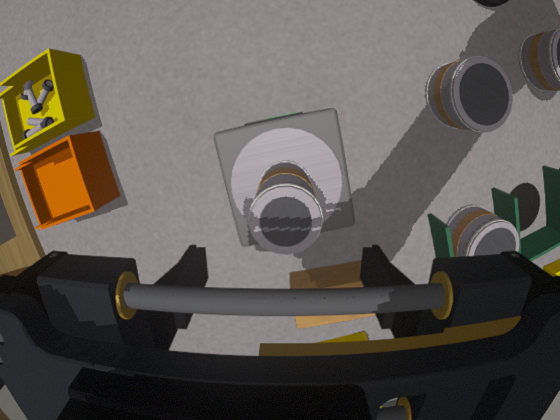

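The canister stands upright near the pan's centre, lid at (286,220), released. Next is tin A.

```bash
python3 -m handwheel '{"gripper":[-0.38,-0.38,-0.38,-0.38,-0.38,-0.38,-0.38,-0.38,-0.38,-0.38],"offset":[[-12,35,0],[-15,48,0],[-15,48,0],[-15,48,0],[-15,48,0],[-15,48,-20],[-15,48,-30],[-15,48,-30],[-15,40,-20],[-8,20,-10]],"yaw":[0,0.06,0.06,0.06,0.06,0.06,0.08,0,0,0]}'
python3 - <<'E'
from h import *
o=r.get_obs(); print(o["ee_pos"],o["ee_rot"],o["width"],o["qpos"].round(1))
f=r.grab_frame("wrist"); cv2.imwrite("pics/w4.png",f["img"][...,::-1])
f=cam("top"); cv2.imwrite("pics/t3.png",f["img"][...,::-1])
E
```

```text
time_s: 10.0
ee_pos: [0.3656, 0.0227, 0.136]
ee_rot: [-180.0, -0.1, -173.3]
force: [-0.1, 0.1, 0.1]
width: 0.0598
grip_force: 0.0
[0.36559459 0.02273292 0.13602955] [-1.79980005e+02 -1.40150052e-01 -1.73264029e+02] 0.059846550455847504 [-39.4 -13.6  25.8 126.5   6.4  66.1  79.9]
```

View pics/w4.png

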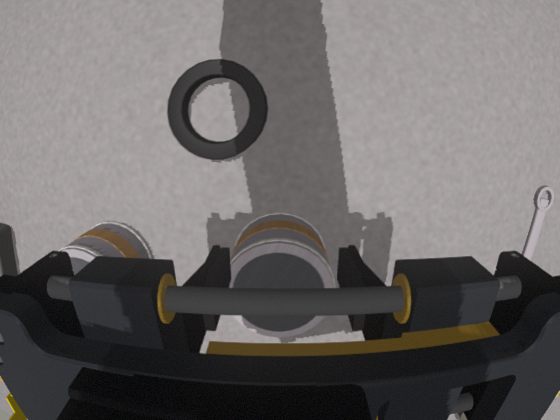

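The wrist view shows tin A's lid at (283,290), centred between the fingers and ahead of them; nothing stands beneath the fingers.

```bash
python3 -m handwheel '{"gripper":[-0.38,-0.38,-0.38,-0.38,-0.38],"offset":[[0,-1,-30],[0,0,-30],[0,0,-20],[0,0,-14],[0,0,0]],"yaw":[0,0,0,0,0]}'
python3 - <<'E'
from h import *
o=r.get_obs(); print(o["qpos"].round(1))
E
```

```text
time_s: 10.72
ee_pos: [0.3671, 0.0193, 0.0431]
ee_rot: [-179.9, -0.1, -173.4]
force: [0.1, 0.1, 0.2]
width: 0.0599
grip_force: 0.0
[-39.9  -4.1  29.4 132.3   2.7  51.5  84.4]
```

```bash
python3 -m handwheel '{"gripper":[-0.38,-0.38,-0.38,-0.38,-0.38,-0.38,-0.38,-0.38,-0.38,-0.38],"offset":[[8,1,0],[8,2,0],[12,3,0],[14,4,0],[15,4,0],[15,5,0],[15,5,0],[14,4,0],[12,4,0],[10,2,0]],"yaw":[0,0,0,0,0,0,0,0,0,0]}'
python3 - <<'E'
from h import *
f=cam("top"); cv2.imwrite("pics/t4.png",f["img"][...,::-1])
E
```

```text
time_s: 11.98
ee_pos: [0.4903, 0.0543, 0.0435]
ee_rot: [180.0, -0.2, -173.4]
force: [-8.5, -0.6, 5.4]
width: 0.0598
grip_force: 4.7
```

View pics/t4.png

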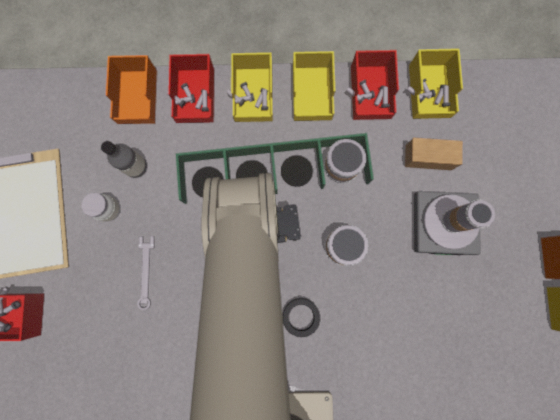

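The arm hides tin A, but the force shows it being pushed. The canister still stands on the pan at (478,213), and everything else is in place.

```bash
python3 -m handwheel '{"gripper":[-0.38,-0.38,-0.38,-0.38,-0.38,-0.38,-0.38,-0.38,-0.38,-0.38],"offset":[[8,1,0],[12,1,0],[13,2,0],[14,1,0],[14,2,0],[14,1,0],[14,2,0],[10,1,0],[6,0,0],[2,0,0]],"yaw":[0,0,0,0,0,0,0,0,0,0]}'
```

```text
time_s: 13.28
ee_pos: [0.5971, 0.0656, 0.0435]
ee_rot: [180.0, -0.1, -173.4]
force: [-8.1, -0.8, 6.1]
width: 0.0597
grip_force: 4.7
```

```bash
python3 -m handwheel '{"gripper":[-0.38,-0.38,-0.38,-0.38,-0.38,-0.38,-0.38,-0.38,-0.38,-0.38],"offset":[[-10,-1,0],[-25,-3,0],[-25,-3,20],[-10,-20,50],[-15,-40,30],[-25,-45,0],[-25,-45,0],[-25,-45,0],[-15,-40,0],[-3,-19,0]],"yaw":[0,0,0,0.05,0.12,0.12,0.12,0.12,0.12,0.07]}'
python3 - <<'E'
from h import *
o=r.get_obs(); print(o["ee_pos"],o["ee_rot"],o["qpos"].round(1))
f=cam("top"); cv2.imwrite("pics/t5.png",f["img"][...,::-1])
f=r.grab_frame("wrist"); cv2.imwrite("pics/w5.png",f["img"][...,::-1])
a=np.hstack([cv2.imread("pics/t5.png"),cv2.imread("pics/w5.png")]); cv2.imwrite("pics/c5.png",cv2.resize(a,(800,300)))
E
```

```text
time_s: 14.52
ee_pos: [0.4293, -0.1723, 0.1475]
ee_rot: [-179.5, 0.2, -137.0]
force: [0.2, 0.1, -0.1]
width: 0.0599
grip_force: 0.0
[ 0.42925407 -0.17232315  0.14751924] [-179.47956068    0.18651453 -137.0363378 ] [-47.9  -2.6  64.3 115.5   2.7  65.1 148.2]
```

View pics/c5.png

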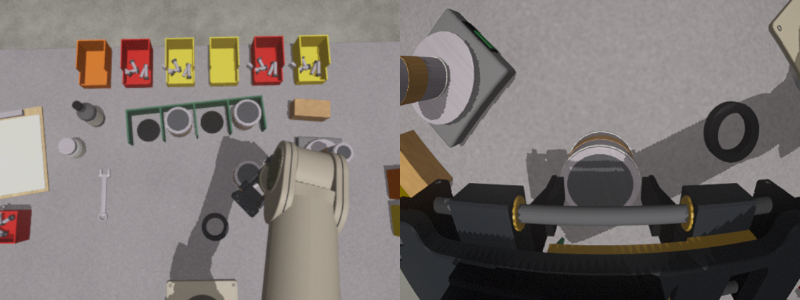

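The top view shows tin A well inside cell 1 and cells 0 and 2 empty. The wrist view shows tin B ahead of the fingers. Joint 7 is close to its limit, so I'm turning the yaw back to about −154°.

```bash
python3 -m handwheel '{"gripper":[-0.38,-0.38,-0.38,-0.38],"offset":[[0,0,0],[-7,-2,0],[-15,-4,0],[0,0,0]],"yaw":[-0.15,-0.15,0,0]}'
python3 - <<'E'
from h import *
o=r.get_obs(); print(o["ee_pos"],o["ee_rot"],o["qpos"].round(1))
f=r.grab_frame("wrist"); g=f["img"][190:330,200:370]; cv2.imwrite("pics/w6.png",f["img"][...,::-1])
E
```

```text
time_s: 15.12
ee_pos: [0.4082, -0.1753, 0.1478]
ee_rot: [-179.5, 0.2, -154.1]
force: [0.3, -0.3, 0.0]
width: 0.06
grip_force: 0.0
[ 0.40818179 -0.17528553  0.1477954 ] [-1.79505791e+02  1.74536187e-01 -1.54082638e+02] [-45.8  -8.1  60.6 117.7   8.   66.  127.3]
```

View pics/w6.png

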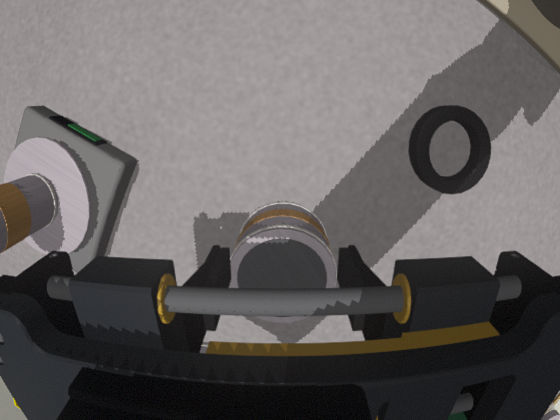

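Tin B's lid is at about (284,278), centred between the fingers.

```bash
python3 - <<'E'
from h import *
o=r.get_obs(); f=r.grab_frame("wrist"); p=wrist(f,o,284,277,.08); print(p, np.linalg.norm((p-o["ee_pos"])[:2]))
E
python3 -m handwheel '{"gripper":[-0.38],"offset":[[-3,-3,0]],"yaw":[0]}'
```

```text
[ 0.45254342 -0.15557544  0.08      ] 0.04806305825596477
time_s: 15.35
ee_pos: [0.4057, -0.1789, 0.1477]
ee_rot: [-179.4, 0.1, -154.0]
force: [0.9, -0.4, 0.2]
width: 0.0603
grip_force: 0.0
```

```bash
python3 -m handwheel '{"gripper":[-0.38,-0.38,-0.38,-0.38,-0.38],"offset":[[-1,0,-30],[0,0,-35],[0,0,-25],[0,0,-14],[0,0,0]],"yaw":[0,0,0,0,0]}' 
python3 -c "
from h import *
print(r.get_obs()['qpos'].round(1))"
```

```text
time_s: 15.98
ee_pos: [0.4034, -0.1795, 0.0429]
ee_rot: [-179.5, -0.1, -154.1]
force: [0.7, -0.3, 1.2]
width: 0.0601
grip_force: 0.0
[-41.7  11.5  64.8 124.  -12.8  51.4 146.5]
```

```bash
python3 -m handwheel '{"gripper":[-0.38,-0.38,-0.38,-0.38],"offset":[[5,2,0],[6,3,0],[7,6,0],[8,8,0]],"yaw":[-0.035,-0.035,0,0]}' 
python3 -c "
from h import *
print(r.get_obs()['qpos'].round(1))"
```

```text
time_s: 16.48
ee_pos: [0.4307, -0.1602, 0.0438]
ee_rot: [-179.4, 0.1, -158.1]
force: [-3.1, -3.4, 2.5]
width: 0.0601
grip_force: 2.3
[-42.2  15.1  63.1 121.6 -16.6  52.2 142.2]
```

```bash
python3 -m handwheel '{"gripper":[-0.38,-0.38,-0.38,-0.38,-0.38,-0.38,-0.38,-0.38],"offset":[[9,10,0],[9,11,0],[9,11,0],[9,11,0],[9,11,0],[9,12,0],[9,12,0],[6,8,0]],"yaw":[0,0,0,0,0,0,0,0]}'
python3 - <<'E'
from h import *
o=r.get_obs(); print(o["qpos"].round(1))
f=r.grab_frame("wrist"); cv2.imwrite("pics/w7.png",f["img"][...,::-1])
E
```

```text
time_s: 17.48
ee_pos: [0.4998, -0.0735, 0.0436]
ee_rot: [-179.4, 0.1, -158.1]
force: [-3.0, -5.3, 5.6]
width: 0.0602
grip_force: 3.2
[-46.3  22.1  57.5 115.  -22.4  54.5 134.4]
```

View pics/w7.png

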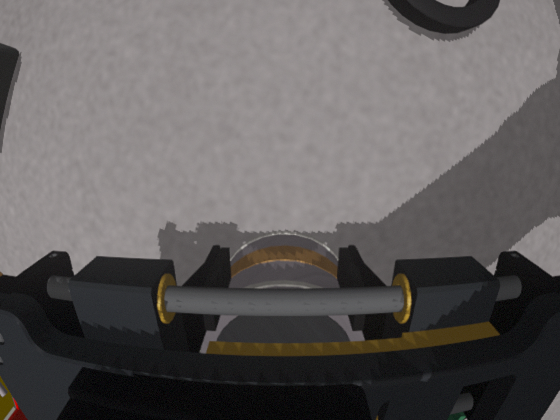

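The wrist view shows tin B still cradled and centred (column 283). I'll rotate about it to the crate's heading, then push it in.

```bash
python3 -m handwheel '{"gripper":[-0.38,-0.38,-0.38,-0.38],"offset":[[-1,4,0],[-1,4,0],[0,3,0],[0,0,0]],"yaw":[-0.09,-0.09,-0.088,0]}'
```

```text
time_s: 18.02
ee_pos: [0.4974, -0.0619, 0.0434]
ee_rot: [-179.5, 0.1, -173.3]
force: [-0.8, 1.4, 0.4]
width: 0.0597
grip_force: 0.5
```

```bash
python3 -m handwheel '{"gripper":[-0.38,-0.38,-0.38,-0.38,-0.38,-0.38,-0.38,-0.38,-0.38,-0.38],"offset":[[8,1,0],[12,1,0],[14,2,0],[14,2,0],[14,1,0],[14,2,0],[14,1,0],[13,2,0],[9,1,0],[2,0,0]],"yaw":[0,0,0,0,0,0,0,0,0,0]}'
```

```text
time_s: 19.27
ee_pos: [0.6116, -0.0501, 0.0435]
ee_rot: [-179.5, 0.1, -173.4]
force: [-3.2, 1.3, -0.1]
width: 0.0602
grip_force: 1.5
```

```bash
python3 -m handwheel '{"gripper":[-1,-1,-1,-1,-1,-1,-1,-1,-1,-1],"offset":[[-10,-1,0],[-25,-3,0],[-20,-3,40],[0,-10,55],[0,-40,50],[-5,-45,50],[-10,-50,12],[-12,-55,0],[-12,-55,0],[-8,-45,0]],"yaw":[0,0,0,0,0,0,0,0,0,0]}'
python3 -m handwheel '{"gripper":[-1,-1,-1],"offset":[[-2,-40,0],[0,-13,0],[0,0,0]],"yaw":[0,0,0]}'
python3 - <<'E'
from h import *
o=r.get_obs(); print(o["ee_pos"],o["qpos"].round(1))
def blob(f,u,v,rad):
    g=f["img"].astype(int).mean(2); k=np.zeros(g.shape,np.uint8); cv2.circle(k,(u,v),rad,1,-1)
    n,l,s,c=cv2.connectedComponentsWithStats(((g<g[v,u]+22)&(k>0)).astype(np.uint8)); i=1+np.argmax(s[1:,4]); return c[i],s[i]
f=cam("top")
for n,u,v,z in [("A",250,168,.08),("B",297,166,.08),("P",346,157,.08)]:
    c,s=blob(f,u,v,22); print(n,c.round(1),s[2:],ray(f,*c,z).round(4))
f=r.grab_frame("wrist"); c,s=blob(f,286,216,30); print("can",c,s[2:],wrist(f,o,*c,.182).round(4)); cv2.imwrite("pics/w8.png",f["img"][...,::-1])
E
```

```text
time_s: 20.52
ee_pos: [0.508, -0.3552, 0.2461]
ee_rot: [-179.5, 0.1, -173.6]
force: [0.6, 0.4, -0.3]
width: 0.0868
grip_force: 0.0
time_s: 20.9
ee_pos: [0.5063, -0.4071, 0.246]
ee_rot: [-179.5, 0.1, -173.6]
force: [0.0, 0.5, -0.2]
width: 0.0872
grip_force: 0.0
[ 0.50629428 -0.40711402  0.24596113] [ -3.8  29.3  56.3  80.  -24.   82.8 148.2]
A [248.8 167.6] [ 30  30 689] [0.6392 0.07   0.08  ]
B [297.6 160.7] [ 30  30 692] [ 0.6541 -0.0455  0.08  ]
P [346.5 156.9] [ 30  29 697] [ 0.6615 -0.1612  0.08  ]
can [282.26962093 222.73037907] [  58   47 1873] [ 0.5066 -0.4101  0.182 ]
```

Both tins are in place. Now unwinding joint 7, then picking up the canister.

```bash
python3 -m handwheel '{"gripper":[-1,-1,-1,-1],"offset":[[0,0,0],[0,-3,0],[0,0,0],[0,0,0]],"yaw":[-0.15,-0.15,-0.08,0]}'
python3 -m handwheel '{"gripper":[-1,-1,-1,-1,1,1,1,1,1],"offset":[[0,0,-30],[0,0,-40],[0,0,-20],[0,0,-7],[0,0,0],[0,0,0],[0,0,0],[0,0,0],[0,0,0]],"yaw":[0,0,0,0,0,0,0,0,0]}' 25
python3 -c "
from h import *
print(r.get_obs()['qpos'].round(1))"
```

```text
time_s: 21.5
ee_pos: [0.5082, -0.4077, 0.2457]
ee_rot: [-179.5, 0.1, 164.9]
force: [-0.7, 0.2, 0.2]
width: 0.087
grip_force: 0.0
time_s: 22.62
ee_pos: [0.5076, -0.4092, 0.149]
ee_rot: [-179.5, 0.1, 164.8]
force: [-0.8, -0.2, 0.1]
width: 0.0555
grip_force: 25.0
[ -5.1  35.5  57.9  87.  -30.3  74.2 131. ]
```

```bash
python3 -m handwheel '{"gripper":[1,1,1,1,1,1,1,1,1,1],"offset":[[0,0,15],[0,0,40],[0,10,45],[5,40,12],[12,58,0],[12,58,0],[12,58,0],[12,58,0],[12,58,0],[12,58,0]],"yaw":[0,0,0,0,0,0,0,0,0,0]}' 
python3 -m handwheel '{"gripper":[1,1,1,1,1,1],"offset":[[12,58,0],[12,56,0],[10,50,0],[5,31,0],[0,0,0],[0,0,0]],"yaw":[0,0,0,0,0,0]}'
python3 -c "
from h import *
print(r.get_obs()['qpos'].round(1))"
```

```text
time_s: 23.88
ee_pos: [0.5843, -0.009, 0.2614]
ee_rot: [-179.5, 0.0, 164.8]
force: [0.9, -0.1, -4.6]
width: 0.0555
grip_force: 25.0
time_s: 24.62
ee_pos: [0.6234, 0.183, 0.261]
ee_rot: [-179.4, 0.1, 164.7]
force: [-0.5, -0.5, -4.4]
width: 0.0559
grip_force: 25.0
[-60.5  31.4  60.6  77.9 -26.5  86.   72.9]
```

```bash
python3 -m handwheel '{"gripper":[1,1,1,1,1,1,1,1,1,1],"offset":[[0,0,-25],[0,0,-40],[0,0,-40],[0,0,-30],[0,0,-15],[0,0,-8],[0,0,-2],[0,0,-2],[0,0,-1],[0,0,0]],"yaw":[0,0,0,0,0,0,0,0,0,0]}'
```

```text
time_s: 25.88
ee_pos: [0.6236, 0.1841, 0.098]
ee_rot: [-179.5, 0.1, 164.8]
force: [-0.6, 0.5, -4.1]
width: 0.0554
grip_force: 25.0
```

```bash
python3 -m handwheel '{"gripper":[1,1,1],"offset":[[0,0,-1],[0,0,-1],[0,0,0]],"yaw":[0,0,0]}'
```

```text
time_s: 26.25
ee_pos: [0.6241, 0.1839, 0.097]
ee_rot: [-179.5, 0.1, 164.8]
force: [-2.5, -1.5, 6.2]
width: 0.0554
grip_force: 25.0
```

Contact with the counter. Releasing and backing off.

```bash
python3 -m handwheel '{"gripper":[-1,-1,-1,-1,-1,-1,-1,-1,-1,-1],"offset":[[0,0,0],[0,0,0],[0,0,0],[0,0,20],[0,0,50],[0,0,55],[-10,-30,20],[-40,-20,0],[-50,0,0],[-50,0,0]],"yaw":[0,0,0,0,0,0,0,0,0,0]}'
python3 -m handwheel '{"gripper":[-1,-1,-1,-1,-1,-1,-1,-1],"offset":[[-40,-50,0],[-30,-50,0],[0,-50,0],[0,-50,0],[0,-50,0],[0,-40,0],[0,-20,0],[0,0,0]],"yaw":[0,0,0,0,0,0,0,0]}'
python3 - <<'E'
from h import *
o=r.get_obs()
f=cam("top"); g=f["img"].astype(int).mean(2)
def blob(u,v,rad):
    k=np.zeros(g.shape,np.uint8); cv2.circle(k,(u,v),rad,1,-1)
    n,l,s,c=cv2.connectedComponentsWithStats(((g<g[v,u]+22)&(k>0)).astype(np.uint8)); i=1+np.argmax(s[1:,4]); return c[i],s[i]
R=cv2.Rodrigues(f["rvec"])[0]; q=R@[.624,.184,.13]+f["tvec"].ravel(); u=f["f"]*q[0]/q[2]+f["cx"]; v=f["f"]*q[1]/q[2]+f["cy"]; print(u,v)
for n,u,v,z,rd in [("can",int(u),int(v),.13,12),("A",250,168,.08,22),("B",297,161,.08,22),("P",346,157,.08,22)]:
    c,s=blob(u,v,rd); print(n,c.round(1),s[2:],ray(f,*c,z).round(4))
print(o["ee_pos"],o["force"])
E
```

```text
time_s: 27.5
ee_pos: [0.4903, 0.1329, 0.2478]
ee_rot: [-179.4, 0.3, 164.4]
force: [-2.3, -0.2, 3.6]
width: 0.0871
grip_force: 0.0
time_s: 28.5
ee_pos: [0.4408, -0.143, 0.2482]
ee_rot: [-179.2, -1.1, 164.2]
force: [0.1, 0.4, 0.2]
width: 0.0869
grip_force: 0.0
195.93218928328946 169.20910368749037
can [196.3 168.7] [ 17  17 216] [0.6251 0.1831 0.13  ]
A [248.8 167.5] [ 30  30 692] [0.6393 0.07   0.08  ]
B [297.5 160.7] [ 30  30 688] [ 0.6541 -0.0454  0.08  ]
P [346.4 156.8] [ 30  29 703] [ 0.6616 -0.1611  0.08  ]
[ 0.44083052 -0.14301094  0.24818992] [0.08303305 0.38495938 0.16478218]
```

All four items are upright in their cells and the arm is clear.

```bash
python3 -c "
from bench import r
print(r.sign_off())"
```

```text
the job is handed in; nothing more can be done
None
```

I weighed the canister on the scale and packed it in cell 0, slid the loose tins into cells 1 and 2, left the packed tin in cell 3, and handed the job in at about 29 s; the sign-off returned no verdict, but the last camera check put all four items near their cell centres.

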